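Hold the cold-store key switch turned

ROBOT

A 7-joint arm with a two-finger parallel gripper is mounted at the origin on the work surface. World frame = base frame: x ahead of the robot, y to its left, z up, the work surface at z = 0. Lengths are in m, angles in rad, forces in N, time in s.
With the tool pointing down it reaches from about 0.35 to 0.9 m from the base axis. Payload 19.9 kg.
Tool frame: the origin (TCP) lies between the finger pads; the fingertips stand 19 mm ahead of it and the grasp point (between the pads) is the TCP; z points along the fingers, y is the direction in which the jaws open and shut (so a half turn about z gives the same grasp; the last joint's range is limited). The gripper opens to 94 mm and grips with 3 to 60 N. Pads are 16 mm wide; open, the fingers measure 119 mm over their backs; the gripper's body (75 mm by 177 mm) begins 78 mm behind the grasp point.
Start: joints at [-1.22, 0.417, -0.01, 1.614, 0.005, 1.111, -0.053], TCP at [0.239, 0.578, 0.224] pointing down, gripper open.
Joint ranges: [-2.81, 2.81], [-0.39, 2.02], [-1.27, 1.25], [0.06, 2.57], [-1.19, 4.33], [0.19, 2], [-2.82, 2.82]. Speed limits (rad/s): [1.89, 1.89, 2.39, 2.39, 3.01, 3.01, 3.01].

INTERFACE

Orientations are given as a 3x3 rotation matrix whose columns are the frame's x, y, z axes.
In Python, from rig import robot gives the robot as it stands. Calls block until the motion is done:
- robot.move_ptp(position, orientation): joint-space move of the TCP to a pose.
- robot.move_linear(position, velocity=0.15, frame=None, threshold=None): straight line of the TCP; frame=None keeps the orientation; velocity is the mean speed in m/s. With threshold (N) it stops when the force on the tool has changed by that much, and returns True; else False.
- robot.goto_joints(angles): joint-space move.
- robot.gripper_to(opening): finger opening in m; the grip force is fixed at half the most; returns when the fingers have stopped.
- robot.pause(seconds).
- robot.ik(position, orientation): joint angles nearest the present ones, or None.
- robot.get_state(): the state.
- robot.grab_frame(name): name is "side" or "top"; returns the picture (400x640x3 uint8, red, green, blue); there is no depth.
- robot.camera_info(name): a dict with "fx", "fy", "cx", "cy" (pixels), "rvec" (rotation vector, rad) and "tvec" (3), from world to camera coordinates, as OpenCV has them. Camera axes: x right, y down, z forward; pixel columns grow to the right and rows downward; lengths in m; the calibration is good to about 2 mm. A picture is of the moment at which its call begins. camera_info takes no time and is no camera call.
A pose or a line that the arm cannot do raises robot.PlanningError and nothing moves.
- robot.sign_off(): hands the job in, once; it reports no verdict.
The state is a dict: "time": time; "qpos": joint angles; "joint_vel": joint speeds; "effort": joint torques, N m; "ee_pos": TCP position; "tool_rot": TCP orientation; "force": force on the tool from outside, world axes, zero at the start; "moment": the same for the moment, N m; "opening": finger opening in m.
Only numpy, scipy, OpenCV 4.12 (cv2) and the standard library are available. Lean on these libraries where they do the work, as an engineer would, in place of code of your own. Each camera call takes 0.05 s, during which the arm holds its last target.

TASK

Take the key with the round bow out of the key stand and push it fully home into the key switch on top of the steel control box; the pins are sticky, so wiggle it if it stops part-way. Only then turn it a quarter turn clockwise (seen from above) and keep holding it there: the switch springs back if let go, and the job finishes with the gripper still holding the turned key in the lock. Leave the other two keys in the stand and do not disturb the bowl, food box and jar.

Things in the scene. Friction and masses are not known exactly. Their poses are not given: they have to be found in the camera images.
- key_bow (a point): Centre of the round bow of the right key: upright black disc 40 mm across, 10 mm thick. z points from blade up to bow; x is the thickness (grip on these flat faces), y the width. Neck 10 mm across from 18 mm below this point, shoulder 18 mm across from 31 to 35 mm below, then the blade. Mass about 45 g; it stands loosely, may lean a little. Lift 30 mm or more straight up to clear the stand.
- key_tip (a point): Middle of the lower end of the right key's flat steel blade, 63 mm below key_bow along the key's z; same axes. Blade 12 mm wide (y), 4 mm thick (x), 28 mm long, tapering to 5 mm wide over its last 4 mm. The key works either way round (half turn about z).
- key_square_bow (a point): Bow of a key to be left alone: black plastic 38 x 38 mm square, 10 mm thick; otherwise like the right key, same axes. In one of the three places of the stand.
- key_tee_bow (a point): Bow region of another key to be left alone: black plastic T, cross-bar 44 mm wide, 14 mm high, 10 mm thick, on a 14 mm stem; its top is 19 mm above this point; same axes. In one of the three places of the stand.
- stand: Grey plastic key stand, fixed, 50 (x) x 180 (y) x 36 mm high, origin at the centre of its underside. Three slots in a row along its y at -58, 0 and +58 mm hold the keys with their width along the stand's y, shoulders on its top. Which key is in which slot varies.
- lock: Control box, fixed, bare metal, 160 (x) x 120 (y) x 70 mm high, origin at the centre of its underside. In its top, 15 mm towards its -x from the centre, the brass plug of a key switch in a dark collar 54 mm across, plug face 76 mm above the worktop. At the start the key slot lies along the box's y.
- lock_face (a point): Centre of the plug's face at the slot's mouth, z up; turns with the plug: y along the slot (13.4 mm), x across (5.4 mm); 2 mm lead-in bevel. Home: shoulder on this face, key_tip 28 mm below. Two friction pins stick 2 to 3 mm into the slot, from its +y end 10 mm down, its -y end 18 mm down; they stay where pushed. A straight push may stall at 10 to 20 N: then move the key 1-2 mm to and fro along y.
- lock_plug (a joint): Turn of the plug in rad: 0 at rest, grows clockwise seen from above, stop at 1.62 (a quarter turn is 1.57). A weak spring turns it back (0.02 Nm at rest to about 0.07 Nm at the quarter turn). The key has about 0.15 rad of play in the slot, so it must be turned a little beyond.
- bowl: Loose steel bowl, 150 mm across, 60 mm high, origin at the centre of its underside; leave alone.
- food_box: Loose clear food box with white lid, 90 (x) x 110 (y) x 70 mm, origin at the centre of its underside; leave alone.
- jar: Loose glass jar with steel cap, 70 mm across, 100 mm high, origin at the centre of its underside; leave alone.
Mind the look-alikes: they are no part of the job. What is shaped like the lock but pink is not meant.

How it is judged:
On the way:
1. the key is fully home in the lock, which is not yet turned (z of key_tip in the frame of lock_face below -0.0255 m and horizontal distance between key_tip and lock_face below 0.004 m and value of joint lock_plug below 0.4 rad), for 0.2 s.
At the end, for the whole second after the job is handed in: the plug is held at a quarter turn clockwise (at least 1.35 rad) by the gripper, whose fingers press on the key with over 2 N; the key is home in the slot (tip at least 24.5 mm below the plug's face, within 4 mm of its axis); the other two keys stand in their places (within 15 mm) (value of joint lock_plug above 1.35 rad and z of key_tip in the frame of lock_face below -0.0245 m and horizontal distance between key_tip and lock_face below 0.004 m and contact force between the fingers and key above 2 N and distance of each of key_square_bow, key_tee_bow from where it was at the start of the episode below 0.015 m); the arm keeps its last pose, push and grip.
It fails at once if a bowl, food box or jar is pushed more than 30 mm (distance of any of bowl, food_box, jar from where it was at the start of the episode above 0.03 m).
It fails at once if another key is taken from its place (moved over 25 mm) (distance of any of key_square_bow, key_tee_bow from where it was at the start of the episode above 0.025 m).
It also fails if it takes over 51 s, if anything falls off the work surface, if the arm or the gripper's body presses on something with over 40 N, if the wrist force passes 120 N, or if a joint passes its speed limit or range.

## Working session

There is one attempt and no reset: what is moved stays moved. The work goes in short steps, each a Python script; the robot and the scene stay as the last script left them, time stands still between calls to the robot, and variables do not carry over. Pictures are saved under pics/ and viewed, and the job is handed in when it is done.

```bash
ls; mkdir -p pics; python3 - <<'E'
from rig import robot
import cv2
for n in("side","top"):
    f=robot.grab_frame(n); cv2.imwrite(f"pics/{n}0.png",f[:,:,::-1]); print(n,robot.camera_info(n))
s=robot.get_state(); print(s)
E
```

```text
pics
side {'fx': 450.40190761117765, 'fy': 450.40190761117765, 'cx': 315.61820645787907, 'cy': 202.7388754230609, 'rvec': array([ 2.19189791, -0.39574626,  0.20072406]), 'tvec': array([-0.52503449,  0.17162455,  1.0152655 ])}
top {'fx': 361.1158094458509, 'fy': 361.1158094458509, 'cx': 320.713056373159, 'cy': 200.28731597380812, 'rvec': array([ 2.23230019, -2.20839742,  0.0772588 ]), 'tvec': array([-0.02558946,  0.52830899,  1.08709797])}
{'time': 0.1, 'qpos': array([-1.22047662,  0.41790835, -0.0103159 ,  1.61409095,  0.00471801,
        1.11069009, -0.05301102]), 'joint_vel': array([ 0.00016454, -0.00062206, -0.00028983, -0.00039266,  0.00047915,
        0.00127928, -0.00113929]), 'effort': array([ 2.05792571e-04, -8.52579975e+01,  6.39502276e-01, -4.26698756e+01,
       -4.88850893e-02,  1.64261606e-02,  5.07964853e-05]), 'ee_pos': array([0.23855826, 0.57734951, 0.22390116]), 'tool_rot': array([[-9.24222080e-01,  3.81855266e-01, -3.20208211e-04],
       [ 3.81855388e-01,  9.24221517e-01, -1.02445102e-03],
       [-9.52486973e-05, -1.06909348e-03, -9.99999424e-01]]), 'force': array([ 0.24784569,  0.24591761, -0.56319213]), 'moment': array([-0.02294743,  0.00531596,  0.00944151]), 'opening': 0.09386052821041559}
```

View pics/side0.png

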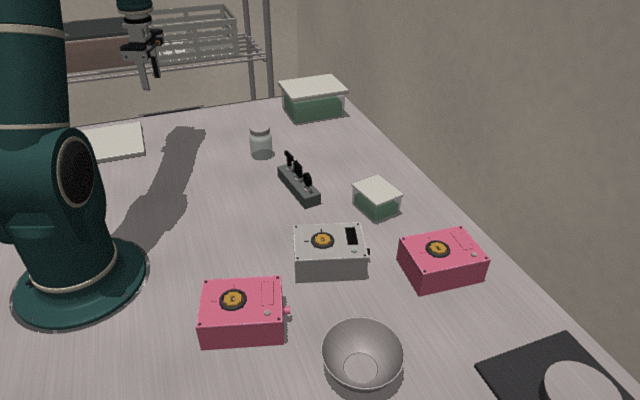

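View pics/top0.png

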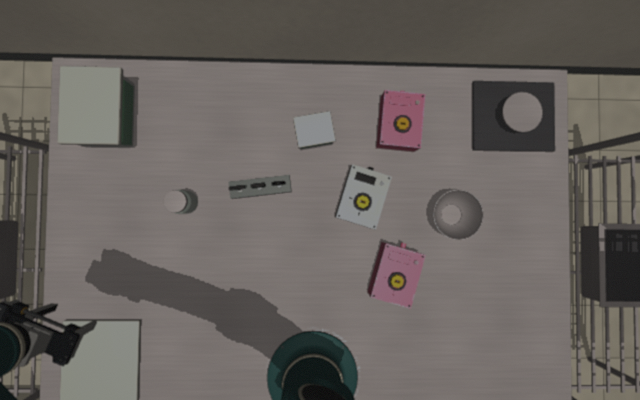

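```bash
python3 - <<'E'
import cv2,numpy as np
a=cv2.imread("pics/side0.png");b=cv2.imread("pics/top0.png")
c1=cv2.resize(a[140:215,265:335],None,fx=5,fy=5,interpolation=cv2.INTER_CUBIC)
c2=cv2.resize(b[155:240,220:400],None,fx=4.4,fy=4.4,interpolation=cv2.INTER_CUBIC)
cv2.imwrite("pics/c1.png",c1);cv2.imwrite("pics/c2.png",c2)
E
```

```text
(no output)
```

View pics/c1.png

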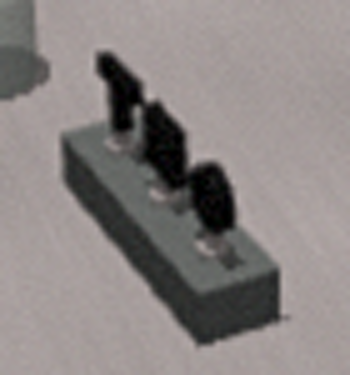

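View pics/c2.png

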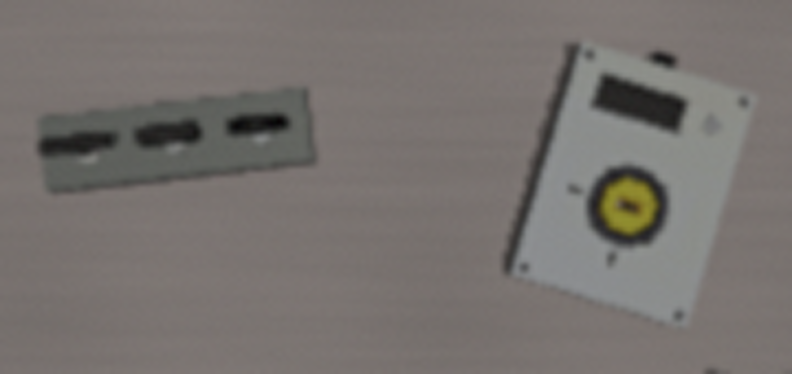

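```bash
cat > h.py <<'E'
import cv2,numpy as np
from rig import robot
def cam(n):
    c=robot.camera_info(n);K=np.array([[c['fx'],0,c['cx']],[0,c['fy'],c['cy']],[0,0,1]])
    R=cv2.Rodrigues(c['rvec'])[0];return K,R,np.asarray(c['tvec']).ravel()
def ray(n,uv):
    K,R,t=cam(n);d=R.T@np.linalg.inv(K)@np.array([uv[0],uv[1],1.]);return -R.T@t,d
def onz(n,uv,z):
    o,d=ray(n,uv);return o+d*(z-o[2])/d[2]
def tri(uvs,uvt):
    Ps=[]
    for n in("side","top"):
        K,R,t=cam(n);Ps.append(K@np.c_[R,t])
    X=cv2.triangulatePoints(Ps[0],Ps[1],np.array(uvs,float).reshape(2,1),np.array(uvt,float).reshape(2,1)).ravel();return X[:3]/X[3]
def proj(n,p):
    K,R,t=cam(n);q=K@(R@np.asarray(p)+t);return q[:2]/q[2]
E
python3 - <<'E'
from h import *
s=cv2.imread("pics/side0.png");t=cv2.imread("pics/top0.png")
def comps(m,off):
    n,l,st,ce=cv2.connectedComponentsWithStats(m.astype(np.uint8))
    return [(ce[i]+off,st[i],(l==i)) for i in range(1,n) if st[i][4]>15]
# black key bows
for nm,im,(x0,y0,x1,y1) in(("side",s,(270,145,330,210)),("top",t,(225,170,300,205))):
    c=im[y0:y1,x0:x1]; m=c.max(2)<(45 if nm=="side" else 55)
    for ce,st,l in comps(m,[x0,y0]):
        mm=cv2.moments(l.astype(np.uint8),True);a=.5*np.arctan2(2*mm['mu11'],mm['mu20']-mm['mu02'])
        print(nm,ce,st+[x0,y0,0,0,0],np.degrees(a))
# stand in top
hsv=cv2.cvtColor(t,cv2.COLOR_BGR2HSV)
print(t[190,245],t[185,290],t[210,280],t[200,350],t[203,363])
# brass, both
for nm,im in(("side",s),("top",t)):
    h=cv2.cvtColor(im,cv2.COLOR_BGR2HSV)
    m=(h[...,0]>12)&(h[...,0]<35)&(h[...,1]>120)&(h[...,2]>80)
    for ce,st,l in comps(m,[0,0]): print(nm,'brass',ce,st,onz(nm,ce,.076))
E
```

```text
side [298.53612167 169.90114068] [285 151  27  36 263] 51.54235285743874
top [278.08510638 182.53191489] [272 181  13   4  47] -4.153537111320296
top [257.83928571 184.875     ] [251 183  15   5  56] -5.971615061687029
top [237.18032787 187.09836066] [229 185  17   5  61] -7.929184417208566
[93 98 95] [84 87 86] [113 116 124] [140 142 140] [ 38 100 110]
side brass [322.15714286 238.92142857] [315 234  15  11 140] [ 0.52323511 -0.14116318  0.076     ]
side brass [437.76582278 247.49367089] [429 242  18  12 158] [ 0.75131906 -0.25586644  0.076     ]
side brass [232.34703196 298.26484018] [224 291  18  15 219] [ 0.29761819 -0.24106963  0.076     ]
top brass [402.552 122.968] [397 117  12  13 125] [ 0.75308843 -0.25263385  0.076     ]
top brass [362.47457627 201.31355932] [357 195  12  13 118] [ 0.5246267  -0.13735173  0.076     ]
top brass [397.09230769 281.01538462] [391 275  13  13 130] [ 0.29832667 -0.23791417  0.076     ]
```

```bash
python3 - <<'E'
from h import *
t=cv2.imread("pics/top0.png");s=cv2.imread("pics/side0.png")
def big(m): 
    c=max(cv2.findContours(m.astype(np.uint8)*255,cv2.RETR_EXTERNAL,cv2.CHAIN_APPROX_NONE)[0],key=cv2.contourArea);return c
def up(im,b,k=8):
    x0,y0,x1,y1=b;return cv2.resize(im[y0:y1,x0:x1],None,fx=k,fy=k,interpolation=cv2.INTER_CUBIC)
def back(p,b,k=8): return (np.asarray(p,float)+.5)/k-.5+np.array(b[:2])
# box top
b=(325,155,405,240);u=up(t,b);h=cv2.cvtColor(u,cv2.COLOR_BGR2HSV)
m=(u.min(2)>125)&(h[...,1]<30)
m=cv2.morphologyEx(m.astype(np.uint8),cv2.MORPH_CLOSE,np.ones((25,25)));m=cv2.morphologyEx(m,cv2.MORPH_OPEN,np.ones((15,15)))
c=big(m);c=back(c[:,0],b);W=np.array([onz("top",p,.070)[:2] for p in c]).astype(np.float32)
r=cv2.minAreaRect(W);print("boxtop",r)
vis=u.copy();cv2.imwrite("pics/m1.png",np.hstack([u,cv2.cvtColor(m*255,cv2.COLOR_GRAY2BGR)])[::1,::1])
# collar
for nm,im,b in(("top",t,(345,185,380,218)),("side",s,(305,227,340,252))):
    u=up(im,b);m=(u.max(2)<90)|((u[...,2].astype(int)-u[...,0])>40)
    m=cv2.morphologyEx(m.astype(np.uint8),cv2.MORPH_OPEN,np.ones((31,31)))
    c=big(m);c=back(c[:,0],b);W=np.array([onz(nm,p,.075)[:2] for p in c]).astype(np.float32)
    print(nm,"collar",cv2.minEnclosingCircle(W),cv2.fitEllipse(W),W.mean(0))
# stand
b=(222,168,300,206);u=up(t,b);h=cv2.cvtColor(u,cv2.COLOR_BGR2HSV)
m=((u.max(2)<108)).astype(np.uint8)
m=cv2.morphologyEx(m,cv2.MORPH_OPEN,np.ones((15,15)))
c=big(m);c=back(c[:,0],b);W=np.array([onz("top",p,.036)[:2] for p in c]).astype(np.float32)
print("stand",cv2.minAreaRect(W)); cv2.imwrite("pics/m2.png",np.vstack([u,cv2.cvtColor(m*255,cv2.COLOR_GRAY2BGR)]))
for uv in((278.085,182.53),(257.84,184.875),(237.18,187.1)): print(onz("top",uv,.085))
E
```

```text
boxtop ((0.5390560030937195, -0.14276179671287537), (0.11995629221200943, 0.16124428808689117), 73.31183624267578)
top collar ((0.5243121981620789, -0.1370507776737213), 0.027334440499544144) ((0.5244385600090027, -0.13673430681228638), (0.05136701092123985, 0.051844917237758636), 178.42706298828125) [ 0.52439666 -0.13684991]
side collar ((0.5223010778427124, -0.14419589936733246), 0.02841821126639843) ((0.5228391289710999, -0.14311932027339935), (0.04308579862117767, 0.05309106037020683), 161.1471405029297) [ 0.52204716 -0.14686464]Traceback (most recent call last):
  File "<stdin>", line 25, in <module>
  File "h.py", line 9, in onz
    o,d=ray(n,uv);return o+d*(z-o[2])/d[2]
        ~~~^^^^^^
  File "h.py", line 7, in ray
    K,R,t=cam(n);d=R.T@np.linalg.inv(K)@np.array([uv[0],uv[1],1.]);return -R.T@t,d
          ~~~^^^
  File "h.py", line 4, in cam
    c=robot.camera_info(n);K=np.array([[c['fx'],0,c['cx']],[0,c['fy'],c['cy']],[0,0,1]])
ValueError: time passes only in moves, steps and waits
```

```bash
sed -i 's/^def cam(n):/import functools\n@functools.lru_cache(None)\ndef cam(n):/' h.py
cat > up.py <<'E'
from h import *
def big(m): 
    return max(cv2.findContours(m.astype(np.uint8)*255,cv2.RETR_EXTERNAL,cv2.CHAIN_APPROX_NONE)[0],key=cv2.contourArea)
def up(im,b,k=8):
    x0,y0,x1,y1=b;return cv2.resize(im[y0:y1,x0:x1],None,fx=k,fy=k,interpolation=cv2.INTER_CUBIC)
def back(p,b,k=8): return (np.asarray(p,float)+.5)/k-.5+np.array(b[:2])
E
python3 - <<'E'
from up import *
t=cv2.imread("pics/top0.png");s=cv2.imread("pics/side0.png")
b=(222,168,300,206);u=up(t,b);h=cv2.cvtColor(u,cv2.COLOR_BGR2HSV)
m=((u.max(2)<108)).astype(np.uint8)
m=cv2.morphologyEx(m,cv2.MORPH_OPEN,np.ones((15,15)))
c=big(m);c=back(c[:,0],b);W=np.array([onz("top",p,.036)[:2] for p in c]).astype(np.float32)
r=cv2.minAreaRect(W);print("stand",r)
cv2.imwrite("pics/m2.png",np.vstack([u,cv2.cvtColor(m*255,cv2.COLOR_GRAY2BGR)]))
for uv in((278.085,182.53),(257.84,184.875),(237.18,187.1)): print(onz("top",uv,.085))
# side: round bow black blob
b=(268,145,330,210);u=up(s,b);m=(u.max(2)<45).astype(np.uint8)
m=cv2.morphologyEx(m,cv2.MORPH_OPEN,np.ones((21,21)))
for c in cv2.findContours(m*255,cv2.RETR_EXTERNAL,cv2.CHAIN_APPROX_NONE)[0]:
    M=cv2.moments(c); print(back((M['m10']/M['m00'],M['m01']/M['m00']),b),M['m00']/64, back(c[:,0].min(0),b),back(c[:,0].max(0),b))
cv2.imwrite("pics/m3.png",cv2.resize(np.hstack([u,cv2.cvtColor(m*255,cv2.COLOR_GRAY2BGR)]),None,fx=.8,fy=.8))
E
```

```text
stand ((0.5663148164749146, 0.16208845376968384), (0.05676428601145744, 0.18672986328601837), 7.284653186798096)
[0.57465458 0.10353646 0.085     ]
[0.56729441 0.16024165 0.085     ]
[0.56028905 0.21786604 0.085     ]
[301.83520178 173.92700095] 185.71875 [293.1875 160.9375] [311.0625 185.9375]
[288.7768497 158.3286524] 58.8671875 [285.0625 151.8125] [292.3125 165.4375]
```

View pics/m2.png

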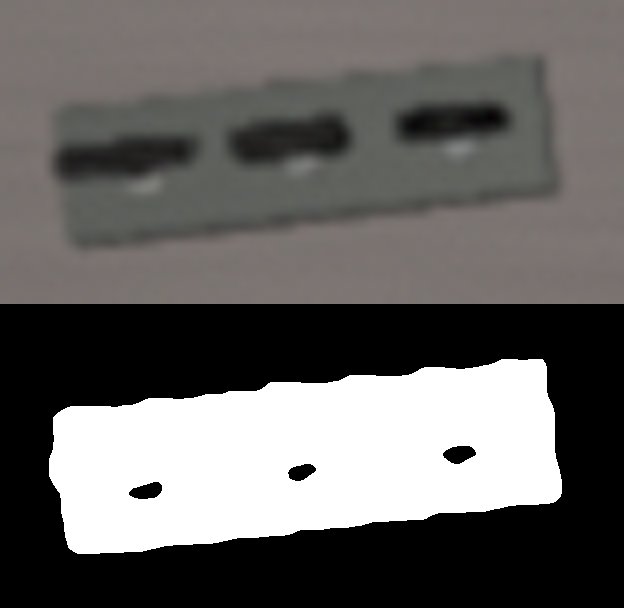

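View pics/m3.png

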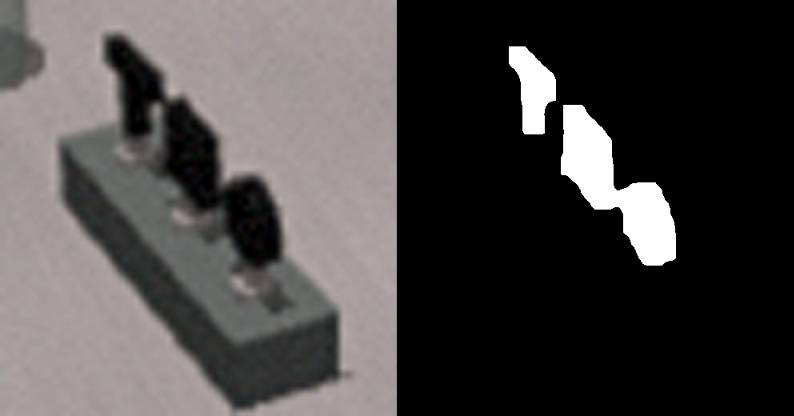

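```bash
python3 - <<'E'
from h import *
P=[.574,.104,.071]
print(proj("side",P),proj("top",P))
print(tri((307.2,179.2),(278.1,182.5)), onz("side",(307.2,179.2),.071))
def R(th): # tool y dir at angle th, z down
    y=np.array([np.cos(th),np.sin(th),0]);z=np.array([0,0,-1.]);return np.c_[np.cross(y,z),y,z]
# slot dir: box y at 73.3deg; thickness axis -16.7. grasp thick axis 7.3deg. 
for k in(0,180):
    for nm,p,a in(("grasp",(.574,.104,.071),7.3),("ins",(.5243,-.1382,.111),-16.7),("turn",(.5243,-.1382,.111),-16.7-102)):
        q=robot.ik(np.array(p),R(np.radians(a+k)));print(k,nm,None if q is None else np.round(q,2))
E
```

```text
[306.73732429 178.79671683] [278.32696346 183.16776388]
[0.57583261 0.10495244 0.06866763] [0.57451728 0.10175399 0.071     ]
0 grasp [-0.61  0.58  0.49  1.85 -0.37  0.8   0.21]
0 ins [-0.47  0.57  0.88  1.94 -0.56  0.9   0.4 ]
0 turn [-0.6   0.68  1.08  1.94 -0.73  0.98 -1.23]
180 grasp [ 0.54  0.83 -1.09  1.81  0.85  1.06  2.38]
180 ins [ 1.01  0.68 -1.09  1.89  0.71  1.02  2.47]
180 turn [-0.38  0.51  0.74  1.94 -0.45  0.86  1.67]
```

```bash
cat >> h.py <<'E'
def Rt(deg):
    th=np.radians(deg);y=np.array([np.cos(th),np.sin(th),0]);z=np.array([0,0,-1.]);return np.c_[np.cross(y,z),y,z]
def st():
    s=robot.get_state();R=s['tool_rot'];print("t%.2f"%s['time'],np.round(s['ee_pos'],4),"yaw%.1f"%np.degrees(np.arctan2(R[1,1],R[0,1])),"tilt",np.round(R[:2,2],3),"F",np.round(s['force'],1),"M",np.round(s['moment'],2),"op%.4f"%s['opening']);return s
def shot(n,f,b=None,k=1):
    im=robot.grab_frame(n)[:,:,::-1]
    cv2.imwrite(f"pics/raw_{f}",im)
    if b: im=im[b[1]:b[3],b[0]:b[2]]
    cv2.imwrite(f"pics/{f}",cv2.resize(np.ascontiguousarray(im),None,fx=k,fy=k,interpolation=cv2.INTER_CUBIC))
E
python3 - <<'E'
from h import *
robot.move_ptp(np.array([.5742,.1040,.17]),Rt(7.3));st()
robot.move_linear(np.array([.5742,.1040,.074]),velocity=.1);st()
shot("side","g1.png",(250,60,370,220),4)
E
```

```text
t2.19 [0.5741 0.1054 0.17  ] yaw7.4 tilt [-0.  0.] F [-0.2  0.5 -0.1] M [-0.13  0.06 -0.03] op0.0941
t3.30 [0.5746 0.1041 0.0746] yaw7.3 tilt [0.001 0.   ] F [ 0.3 -0.4 -0.3] M [0.02 0.1  0.03] op0.0940
```

View pics/g1.png

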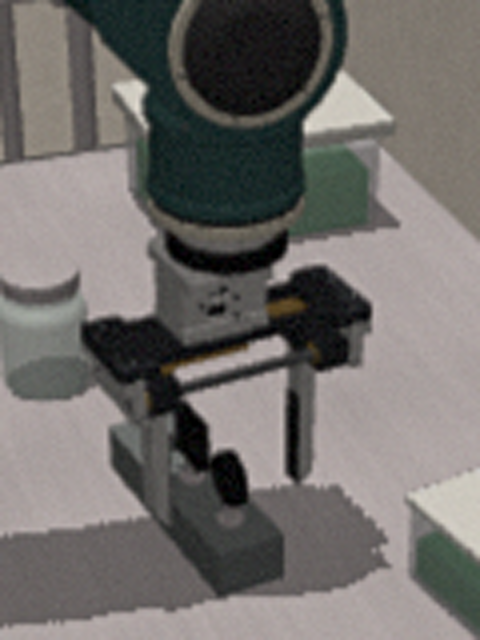

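Fingers straddle the round bow at about (308,179), and the square key at (298,170) is clear of them. I'll close and lift.

```bash
python3 - <<'E'
from h import *
robot.gripper_to(0.0);s=st()
p=s['ee_pos'].copy();
robot.move_linear(np.array([.5742,.1040,.150]),velocity=.08);st()
shot("side","g2.png",(250,60,370,220),4)
E
```

```text
t4.60 [0.5742 0.104  0.074 ] yaw7.3 tilt [-0. -0.] F [ 0.7 -1.5 -0.6] M [-0.01 -0.03 -0.06] op0.0097
t5.70 [0.5739 0.104  0.1495] yaw7.3 tilt [-0.001 -0.   ] F [-0.2 -0.6 -0.6] M [-0.05  0.07  0.06] op0.0095
```

View pics/g2.png

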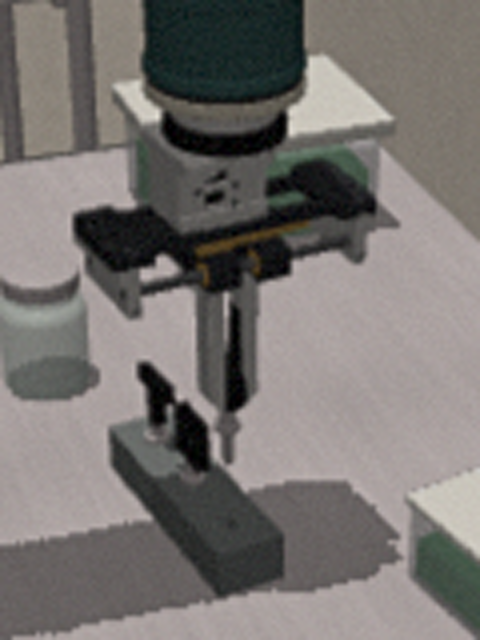

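```bash
python3 - <<'E'
from h import *
robot.move_ptp(np.array([.5243,-.1382,.165]),Rt(-16.7));robot.pause(.3);st()
robot.move_linear(np.array([.5243,-.1382,.154]),velocity=.05);robot.pause(.2);s=st()
shot("side","g3.png",(270,160,390,290),5)
K,R,t=cam("side");c=-R.T@t;print("cam",c)
print("proj TCP-66mm",proj("side",s['ee_pos']-[0,0,.066]),"TCP-38", proj("side",s['ee_pos']-[0,0,.038]),"face",proj("side",[.5243,-.1382,.076]))
E
```

```text
t7.03 [ 0.5246 -0.1374  0.1649] yaw-16.6 tilt [-0.  0.] F [ 0.  -1.  -0.2] M [-0.06  0.11  0.03] op0.0099
t7.59 [ 0.5244 -0.1383  0.1541] yaw-16.7 tilt [ 0. -0.] F [-0.6 -0.6 -1. ] M [-0.05  0.07  0.04] op0.0096
cam [ 0.24185102 -0.84368773  0.7520501 ]
proj TCP-66mm [322.22732201 233.93149343] TCP-38 [322.37988137 224.31315811] face [322.12168193 237.9864619 ]
```

View pics/g3.png

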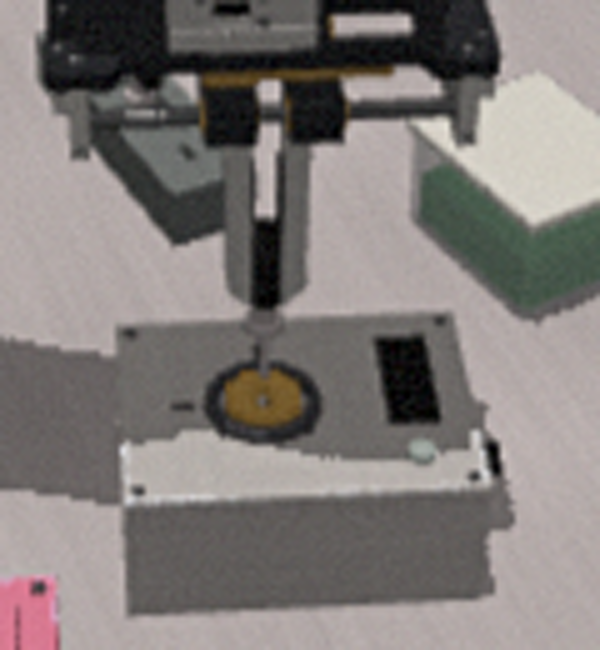

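```bash
python3 - <<'E'
from h import *
r=robot.move_linear(np.array([.5243,-.1382,.130]),velocity=.02,threshold=8);print(r);st()
shot("side","g4.png",(290,190,360,260),8)
E
```

```text
False
t8.99 [ 0.5243 -0.1383  0.1301] yaw-16.7 tilt [ 0. -0.] F [-2.1  0.2  0.1] M [-0.33  0.22  0.02] op0.0100
```

View pics/g4.png

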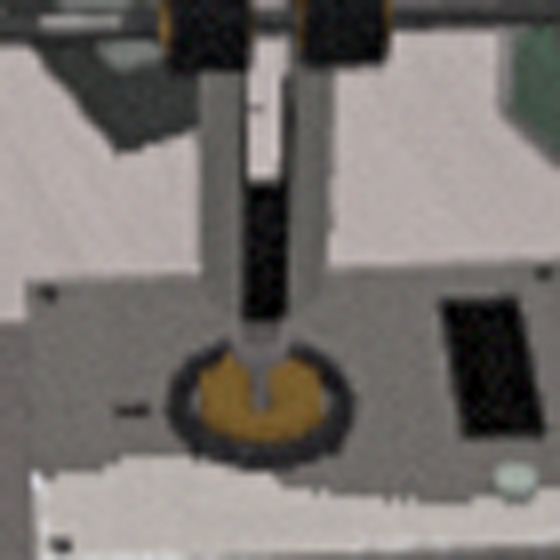

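The tip, at about (322.5,240), has entered the slot by some 12 mm with little side force. I'll push on, wiggling along y when it stalls.

```bash
python3 - <<'E'
from h import *
yd=np.array([np.cos(np.radians(73.3)),np.sin(np.radians(73.3)),0])
b=np.array([.5243,-.1382,0])
for i in range(3):
    r=robot.move_linear(b+[0,0,.1135],velocity=.02,threshold=13);s=st();print(r)
    if not r or s['ee_pos'][2]<.1155: break
    z=s['ee_pos'][2]-.0005
    for d in(.0015,-.0015,.0):
        robot.move_linear(b+yd*d+[0,0,z],velocity=.03);st();z-=.0005
shot("side","g5.png",(290,190,360,260),8)
E
```

```text
t9.56 [ 0.5247 -0.1388  0.1216] yaw-16.7 tilt [ 0.001 -0.001] F [-0.9  0.   8. ] M [0.01 0.69 0.05] op0.0098
True
t9.81 [ 0.5245 -0.1373  0.1209] yaw-16.7 tilt [ 0.    -0.002] F [ 0.4 -4.3 -3.5] M [-1.44 -0.05  0.03] op0.0098
t10.06 [ 0.5242 -0.1389  0.1207] yaw-16.7 tilt [0.001 0.   ] F [1.6 3.9 1.5] M [ 1.15 -0.29  0.01] op0.0098
t10.31 [ 0.5242 -0.1381  0.12  ] yaw-16.7 tilt [ 0.    -0.001] F [ 1.1  1.5 -0.4] M [ 0.37 -0.22 -0.  ] op0.0100
t10.68 [ 0.5245 -0.1381  0.1138] yaw-16.7 tilt [ 0.001 -0.   ] F [-1.7  2.1 10.6] M [0.3  0.59 0.04] op0.0097
True
```

View pics/g5.png

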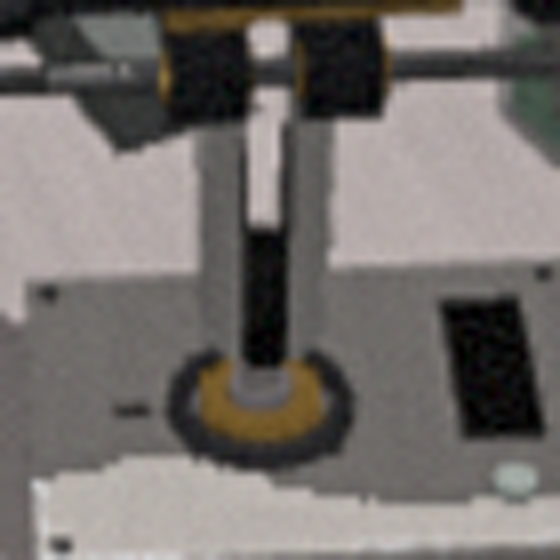

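```bash
python3 - <<'E'
from h import *
yd=np.array([np.cos(np.radians(73.3)),np.sin(np.radians(73.3)),0])
b=np.array([.5243,-.1382,0]);z=.1132
for d in(.0012,-.0012,.0):
    robot.move_linear(b+yd*d+[0,0,z],velocity=.03);st()
r=robot.move_linear(b+[0,0,.109],velocity=.02,threshold=22);s=st();print(r)
shot("side","g6.png",(290,190,360,260),8)
E
```

```text
t10.97 [ 0.5246 -0.138   0.1138] yaw-16.7 tilt [ 0.001 -0.001] F [-5.4 -0.6 18.8] M [-0.23  1.61 -0.03] op0.0102
t11.22 [ 0.5244 -0.1389  0.1137] yaw-16.7 tilt [0.001 0.001] F [-2.8  5.6 16.9] M [ 1.67  0.91 -0.  ] op0.0099
t11.47 [ 0.5244 -0.1387  0.1137] yaw-16.7 tilt [ 0.001 -0.   ] F [-3.5  2.4 16.8] M [0.33 1.26 0.01] op0.0097
t11.68 [ 0.5244 -0.1388  0.1126] yaw-16.7 tilt [0.001 0.   ] F [-3.7  0.4 10.9] M [0.41 0.98 0.03] op0.0095
True
```

View pics/g6.png

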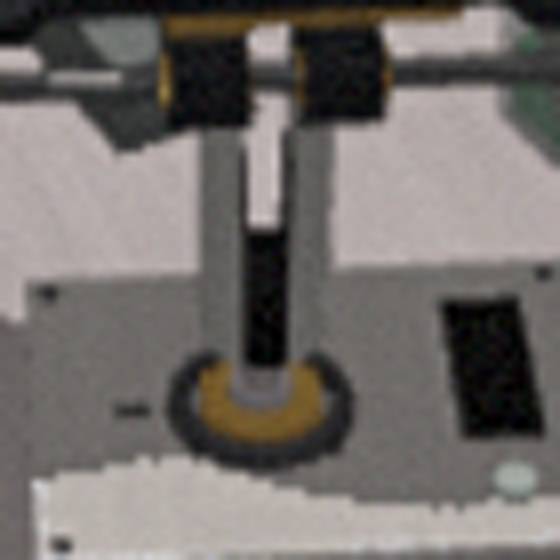

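```bash
python3 - <<'E'
from h import *
s=st();pos=np.array([.5243,-.1385,.1123]);q0=s['qpos']
q=robot.ik(pos,Rt(-16.7));print(np.round(q-q0,4))
a=-16.7
for step in (10,15):
    a-=step
    q=robot.ik(pos,Rt(a));c=robot.get_state()['qpos'];print("a",a,"dq",np.round(q-c,3))
    if abs(q-c).max()>.6: print("jump");break
    robot.goto_joints(q);s=st()
shot("side","t1.png",(290,190,360,260),8)
E
```

```text
t11.73 [ 0.5244 -0.1387  0.1126] yaw-16.7 tilt [0.001 0.   ] F [-4.9  1.1 11.5] M [ 0.27  1.15 -0.01] op0.0097
[-0.0005  0.0007 -0.0001 -0.0001  0.0005  0.0001 -0.0005]
a -26.7 dq [-0.032  0.012  0.042  0.001 -0.029  0.007 -0.149]
t12.01 [ 0.5245 -0.1389  0.1126] yaw-26.8 tilt [ 0.001 -0.   ] F [-1.8  1.  12.2] M [0.21 0.62 0.01] op0.0096
a -41.7 dq [-0.045  0.02   0.063  0.002 -0.045  0.012 -0.221]
t12.34 [ 0.5244 -0.1388  0.1126] yaw-41.8 tilt [ 0. -0.] F [-1.9  1.2 13.5] M [0.37 0.99 0.03] op0.0101
```

View pics/t1.png

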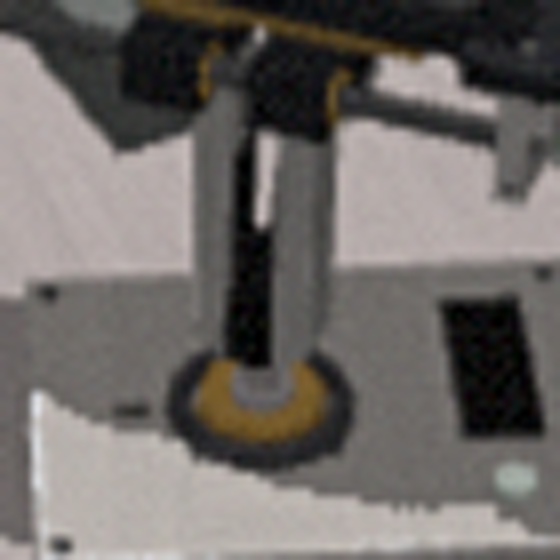

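```bash
python3 - <<'E'
from h import *
pos=np.array([.5243,-.1385,.1123])
q=robot.ik(pos,Rt(-41.7));print(np.round(q,3))
for tot in(20,40,57.5,73.3):
    q2=q.copy();q2[6]-=np.radians(tot);robot.goto_joints(q2);s=st()
robot.pause(.3);s=st()
shot("side","t2.png",(290,190,360,260),8)
E
```

```text
[-0.384  0.514  0.749  1.937 -0.455  0.866 -0.125]
t12.83 [ 0.5242 -0.1386  0.1126] yaw-61.7 tilt [-0.  0.] F [-5.   3.3 14.8] M [0.78 1.36 0.01] op0.0099
t13.28 [ 0.524  -0.1384  0.1126] yaw-81.7 tilt [-0.001  0.001] F [-5.9  3.7 16.2] M [1.25 1.74 0.01] op0.0100
t13.68 [ 0.524  -0.1382  0.1126] yaw-99.2 tilt [-0.001  0.001] F [-6.3  6.  17.4] M [1.57 1.82 0.11] op0.0098
t14.05 [ 0.5241 -0.1379  0.1126] yaw-115.0 tilt [-0.001  0.001] F [-5.5  6.7 16.9] M [1.93 1.58 0.11] op0.0098
t14.35 [ 0.5242 -0.1379  0.1126] yaw-115.0 tilt [-0.     0.001] F [-6.1  6.1 17.7] M [1.96 1.61 0.08] op0.0100
```

View pics/t2.png

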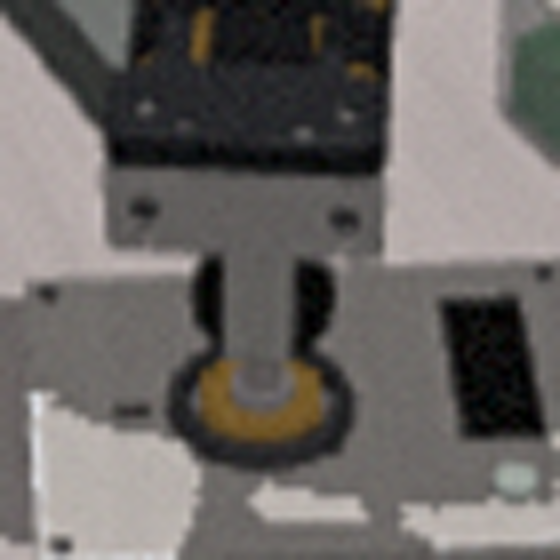

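```bash
python3 - <<'E'
from h import *
shot("side","e1.png")
st()
E
```

```text
t14.45 [ 0.5242 -0.1379  0.1126] yaw-115.0 tilt [-0.     0.001] F [-5.3  7.  17.7] M [1.92 1.6  0.04] op0.0100
```

View pics/e1.png

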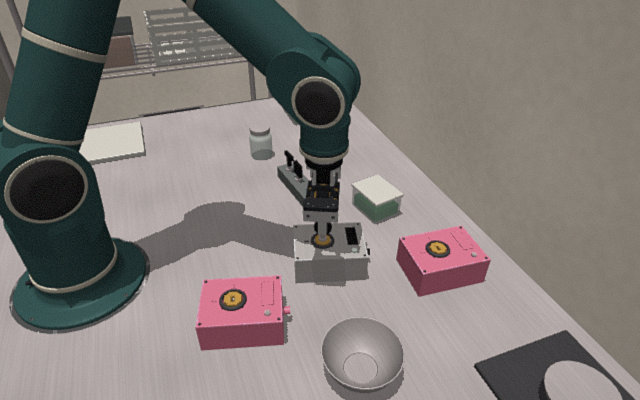

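The T and square keys are still in their places at (289,157) and (298,170). The jar at (261,142), food box at (377,197) and bowl at (363,355) haven't moved. The key is held turned in the plug at (322,240), so I'm handing in.

```bash
python3 - <<'E'
from h import *
robot.sign_off()
E
```

```text
the job is handed in; nothing more can be done
```

I took the round-bow key from the stand slot nearest the lock and pushed it into the switch on the bare-metal box. I then turned it clockwise and handed in at about 14.5 s with the gripper still holding it.

- **Insertion:** it stalled once, about 20 mm down, and one wiggle along the slot freed it. It then stopped hard at an estimated depth of 28 mm, with the shoulder on the plug face. A further wiggle and a harder push moved the fingers down about 1 mm; the key itself did not appear to move in the picture, so I took it as fully home.
- **Turn:** the tool turned 98° (1.72 rad). Allowing for play in the slot, the plug should be at about 1.57 rad or a little more; I can't read that joint directly.
- **Last checks:** finger opening was 10.0 mm (key held), with about 18 N upward and 9 N sideways force on the tool. The last picture shows the other two keys, bowl, food box and jar in place.
- **Disagreement:** the two cameras differed by 2–4 mm in y. The offset was about the same for the key and the lock, so I worked from the top camera for both, and the key went in cleanly.

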